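# Open the hood sash to the mark and start the fan

## Task

Push the small dust hood's sliding window up from beneath its blue lip, never gripping the lip or pressing on its top, until the red pointer on the window stands level with the green mark on the left post. Leave the window standing there, then press the green fan button on the pod at the hood's right fully down and let it go. Do not disturb the dish in the hood or the bottle, jar and weight around it.

Things in the scene. Friction and masses are not known exactly. Their poses are not given: they have to be found in the camera images.
- hood: White bench-top dust hood, clear panes, fixed: 316 mm wide, 360 tall (grey collar on roof to 400). Origin on the worktop below the middle of its front (posts 4 mm behind it, back 206 mm); x points into the hood, away from the robot, y to its left, z up; may be turned about z. Base tray 20 mm high, reaches 25 mm in front of the origin. Control pod 100x70x38 mm high, centred at x -95, y -195 mm.
- sash (a joint): Height of the sliding front window above its lowest position, m, 0 to 0.18; it slides straight up. The window is counterbalanced and runs in stiff guides: it takes 2 to 5 N to move it up, and it stays at whatever height it is left. At 0 the underside of its lip is 75 mm above the worktop.
- lip_edge (a point): Middle of the lower front edge of the window's blue lip (moves with the window). The lip is a level ledge 140 mm long along the hood's y, 15 mm thick, standing out 40 mm from the window towards the robot. Beneath it is free space to the worktop, but for the base tray: room for closed fingertips that come slanting down from the front.
- pointer (a point): Tip of the red pointer near the left edge of the window, 60 mm above the lip's underside; moves with the window.
- height_mark: Green clip on the hood's left front post, 22 mm wide and 16 mm tall; origin at its centre; axes as the hood's. Its height differs from case to case: the pointer must come level with it.
- fan_button (a joint): Travel of the green fan button, m: 0 up, 0.006 fully down (about 5 N); it springs back.
- fan_button_top (a point): Centre of the top face of the green fan button (28 mm across), on the control pod; pressed straight down.
- petri: Dish with reddish-brown filling, 89 mm across, 14 mm high, loose on the hood's base tray; origin under its centre, z up. Bystander.
- dropper_bottle: Brown dropper bottle, 33 mm across, 102 mm tall, loose at the left front of the hood; origin under its centre. Bystander.
- cocoa_jar: Jar with blue lid, 52 mm across, 71 mm tall, loose at the right of the hood; origin under its centre. Bystander.
- weight: White knobbed weight, 22 mm across, 32 mm tall, loose in front of the hood on the left; origin under its centre. Bystander.

How it is judged:
On the way, in this order (a step that is already met when the one before it is completed fails the run):
1. the window stands still with its pointer level with the green mark (within 8 mm), let go (z of pointer in the frame of height_mark between -0.008 and 0.008 m and velocity of joint sash between -0.01 and 0.01 m/s and contact force between the fingers and hood below 0.3 N), for 0.3 s.
2. the fan button is pressed fully down (value of joint fan_button above 0.0045 m), for 0.05 s.
At the end, for the whole second after the job is handed in: The pointer is level with the green mark within 8 mm, the window is still, the fan button is up again, and dish, bottle, jar and weight are within 20 mm of where they stood (z of pointer in the frame of height_mark between -0.008 and 0.008 m and velocity of joint sash between -0.01 and 0.01 m/s and value of joint fan_button below 0.002 m and distance of each of petri, dropper_bottle, cocoa_jar, weight from where it was at the start of the episode below 0.02 m); the robot touches nothing.
It fails at once if the lip is gripped or pressed on its top (contact force between the fingers and sash_c6 above 1.5 N).
It fails at once if the fan button is pressed before the window has reached the mark (value of joint fan_button above 0.003 m and z of pointer in the frame of height_mark below -0.008 m).
It fails at once if the dish, bottle, jar or weight is displaced by over 20 mm, lifted or tipped (distance of any of petri, dropper_bottle, cocoa_jar, weight from where it was at the start of the episode above 0.02 m or angle between any of petri, dropper_bottle, cocoa_jar, weight's own z axis and vertical above 0.3 rad).
It also fails if it takes over 51 s, if anything falls off the work surface, if the arm or the gripper's body presses on something with over 40 N, if the wrist force passes 120 N, or if a joint passes its speed limit or range.

## Robot

A 7-joint arm with a two-finger parallel gripper is mounted at the origin on a cart in front of the work surface, level with it; the furniture and walls round the work are solid. World frame = base frame: x ahead of the robot, y to its left, z up, the work surface at z = 0. Lengths are in m, angles in rad, forces in N, time in s.
With the tool pointing down it reaches from about 0.4 to 0.9 m from the base axis. Payload 5.5 kg.
Tool frame: the origin (TCP) lies on the centre line of the jaws, within the pads' length; the fingertips stand 8 mm ahead of it and the grasp point (between the pads) lies 11 mm behind it; x points along the fingers, y is the direction in which the jaws open and shut, and the axes are right-handed (so a half turn about x gives the same grasp; the last joint's range is limited). The gripper opens to 85 mm and grips with 20 to 120 N. Pads are 22 mm wide; open, the fingers measure 114 mm over their backs; the gripper's body (76 mm by 85 mm) begins 54 mm behind the grasp point. The pads swing forward as they close: fully open they stand 13 mm farther back than shut.
Start: joints at [-0.848, 0.501, -0.427, 1.55, 0.221, 1.138, -0.21], TCP at [0.288, 0.583, 0.239] pointing down, gripper open.
Joint ranges: [-2.88, 2.88], [-0.31, 2.03], [-1.54, 1.56], [0.2, 2.42], [-1.41, 4.55], [0.19, 2.02], [-2.57, 2.57]. Speed limits (rad/s): [2.57, 2.57, 3.14, 3.14, 3.14, 3.14, 3.14].

## Interface

Orientations are given as a 3x3 rotation matrix whose columns are the frame's x, y, z axes.
In Python, from plant import robot gives the robot as it stands.
- The arm moves only by the tool jog_arm, never from a script. Its argument "moves" is a list of rows, each a list of 6 numbers: the shift along the tool's x, y, z in cm, then the turn, a rotation vector about the tool's x, y, z in degrees. In form: [[x, y, z, ax, ay, az], ...]. A call has 1 to 10 rows; each row is the pose to reach, as a shift and turn from the pose commanded when the call began, along the tool's axes at that moment; what a row does not reach only later rows make up. A row lasts 1/10 s, in which the tool goes at most 50 mm and 8.59 degrees, less where a joint would pass 70% of its speed; a pose out of reach is approached as far as the arm can. A call with a gripper value outside its range is refused whole. "hand" is the finger opening in cm, from 0 to 8.54, set as the call begins (left out, the last holds). The fingers move at their own pace and stop on an object; "squeeze" is the grip in N (left out, the last holds). Time passes only in rows, so rows that repeat a pose let the fingers close. It gives the time, the measured TCP pose, the force and the opening at its end, in the units of the state.
- robot.read_state(): the state, without advancing time (a new reading comes with each control period).
- robot.camera(name): name is "side" or "top"; returns the picture (420x560x3 uint8, red, green, blue); there is no depth.
- robot.camera_info(name): a dict with "fov_y" (degrees; the focal length in pixels is half the picture's height over the tangent of half this angle, whatever the lens; pixels are square), "cx", "cy" (the principal point, pixels), "k1" (the pictures are not rectified: a ray, as slopes to the right and down, at radius r is drawn at 1 + k1 r^2 times it, then the intrinsics apply), "cam_to_world" (4x4, takes a point from camera to world coordinates). Camera axes: x right, y up, looking along -z (the intrinsics and any distortion apply to the point x, -y, -z); pixel columns grow to the right and rows downward; lengths in m; the calibration is good to about 2 mm. A picture is of the moment at which its call begins. camera_info takes no time and is no camera call.
- robot.close_job(): hands the job in, once; it reports no verdict.
The state is a dict: "time": time; "joint_pos": joint angles; "joint_vel": joint speeds; "joint_efforts": joint torques, N m; "eef_pos": TCP position; "eef_rot": TCP orientation; "wrist_force": force on the tool from outside, world axes, zero at the start; "ft_torque": the same for the moment, N m; "finger_gap": opening from 0.0 (shut) to 1.0 (fully open).
Only numpy, scipy, OpenCV 4.12 (cv2) and the standard library are available. Lean on these libraries where they do the work, as an engineer would, in place of code of your own. Each camera call takes 0.05 s, during which the arm holds its last target.

## Working session

There is one attempt and no reset: what is moved stays moved. The work goes in short steps, Python scripts to look and compute and a tool call to move; the robot and the scene stay as the last step left them, time stands still between calls to the robot, and variables do not carry over. Pictures are saved under pics/ and viewed, and the job is handed in when it is done.

Besides the shell and the picture viewer there is one more tool, called after "Emit:" as name(argument=value, ...) on one line, values as JSON. jog_arm: Moves the arm, as the interface text tells. Its arguments: {"type":"object","properties":{"moves":{"type":"array"},"hand":{"type":"number"},"squeeze":{"type":"number"}},"required":["moves"]}

```bash
ls; mkdir -p pics; python3 - <<'E'
from plant import robot
import cv2, json, numpy as np
for n in ("side","top"):
    im=robot.camera(n); cv2.imwrite(f"pics/{n}0.png",im[:,:,::-1])
    print(n,{k:(np.round(v,4).tolist()) for k,v in robot.camera_info(n).items()})
s=robot.read_state(); print({k:np.round(v,3).tolist() for k,v in s.items()})
E
```

```text
pics
side {'fov_y': 54.4372, 'cx': 279.0755, 'cy': 209.491, 'k1': -0.0715, 'cam_to_world': [[-0.378, 0.4304, -0.8197, -0.1379], [-0.9256, -0.196, 0.3239, 0.4496], [-0.0213, 0.8811, 0.4724, 0.5873], [0.0, 0.0, 0.0, 1.0]]}
top {'fov_y': 48.7625, 'cx': 280.4701, 'cy': 204.8176, 'k1': -0.1022, 'cam_to_world': [[0.0179, 0.9888, -0.1483, 0.4617], [-0.9998, 0.0176, -0.0032, 0.1621], [-0.0006, 0.1483, 0.9889, 1.1946], [0.0, 0.0, 0.0, 1.0]]}
{'time': 0.1, 'joint_pos': [-0.848, 0.502, -0.427, 1.551, 0.221, 1.138, -0.21], 'joint_vel': [0.0, -0.002, -0.002, -0.002, 0.001, 0.0, 0.002], 'joint_efforts': [-0.009, -57.083, -5.839, -28.175, 0.01, 0.006, -0.0], 'eef_pos': [0.288, 0.582, 0.238], 'eef_rot': [[-0.001, 0.444, 0.896], [-0.002, 0.896, -0.444], [-1.0, -0.002, -0.0]], 'wrist_force': [-0.461, -0.827, -0.942], 'ft_torque': [-0.006, -0.006, 0.003], 'finger_gap': 1.0}
```

View pics/side0.png

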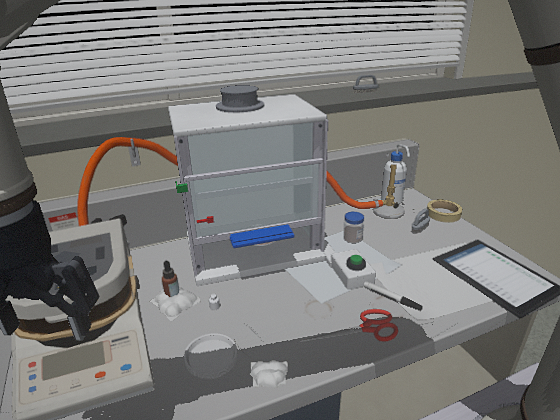

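View pics/top0.png

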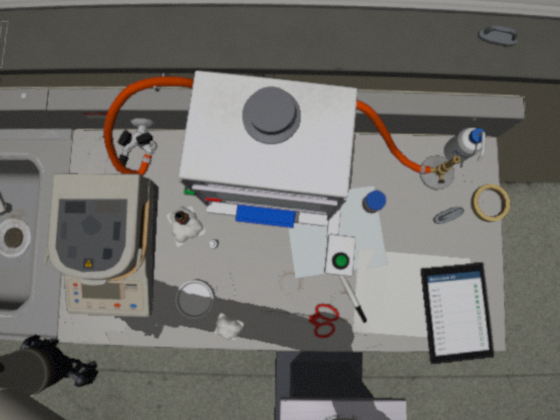

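The side view shows the green clip at (181,187), the red pointer near (205,219), the blue lip near (262,236) and the green button at (355,262). In the top view the lip is at (265,216), the button at (341,261) and the clip at (190,191). Next I'll zoom in and measure.

```bash
cat > h.py <<'E'
import numpy as np, cv2
from plant import robot
def K(i,h=420):
    f=h/2/np.tan(np.radians(i["fov_y"])/2); return np.array([[f,0,i["cx"]],[0,f,i["cy"]],[0,0,1]]),np.array([i["k1"],0,0,0.])
def ray(n,uv):
    i=robot.camera_info(n); k,d=K(i); T=np.array(i["cam_to_world"])
    # ideal: drawn = r(1+k1 r^2)
    p=cv2.undistortPointsIter(np.array([[uv]],float),k,d,None,None,(3,100,1e-12))[0,0]
    v=T[:3,:3]@np.array([p[0],-p[1],-1]); return T[:3,3],v/np.linalg.norm(v)
def plane(n,uv,z):
    o,v=ray(n,uv); return o+v*(z-o[2])/v[2]
def tri(a,b):
    (o1,v1),(o2,v2)=ray("side",a),ray("top",b)
    t=np.linalg.lstsq(np.c_[v1,-v2],o2-o1,rcond=None)[0]
    p,q=o1+v1*t[0],o2+v2*t[1]; return (p+q)/2,np.linalg.norm(p-q)
def proj(n,P):
    i=robot.camera_info(n); k,d=K(i); T=np.linalg.inv(np.array(i["cam_to_world"]))
    c=T[:3,:3]@np.array(P)+T[:3,3]; c=np.array([c[0],-c[1],-c[2]])
    return cv2.projectPoints(c[None],np.zeros(3),np.zeros(3),k,d)[0][0,0]
def blobs(im,col):
    hsv=cv2.cvtColor(im,cv2.COLOR_RGB2HSV)
    r={"green":((50,110,40),(85,255,255)),"blue":((105,150,60),(125,255,255)),"red":((0,160,100),(6,255,255))}[col]
    m=cv2.inRange(hsv,*map(np.array,r))
    n,l,s,c=cv2.connectedComponentsWithStats(m)
    return m,[(s[j].tolist(),c[j].round(1).tolist()) for j in range(1,n) if s[j,4]>8]
E
python3 - <<'E'
from h import *
for n in("side","top"):
    im=cv2.imread(f"pics/{n}0.png")[:,:,::-1].copy()
    for c in("green","blue","red"):
        print(n,c,blobs(im,c)[1])
s=cv2.imread("pics/side0.png")[150:300,150:400]; cv2.imwrite("pics/s0z.png",cv2.resize(s,None,fx=3.2,fy=3.2,interpolation=cv2.INTER_CUBIC)[:,:800])
s=cv2.imread("pics/top0.png")[170:280,170:370]; cv2.imwrite("pics/t0z.png",cv2.resize(s,None,fx=4,fy=4,interpolation=cv2.INTER_CUBIC))
E
```

```text
side green [([176, 181, 12, 12, 93], [181.4, 187.6]), ([350, 255, 12, 9, 73], [355.9, 258.4])]
side blue [([391, 152, 11, 6, 34], [396.3, 154.2]), ([391, 157, 11, 4, 15], [395.8, 159.1]), ([345, 212, 19, 9, 76], [354.0, 215.4]), ([230, 225, 64, 23, 807], [260.9, 235.6])]
side red [([66, 213, 10, 5, 35], [70.9, 215.0]), ([49, 217, 9, 5, 32], [52.9, 219.0]), ([197, 216, 16, 7, 37], [205.2, 219.7]), ([360, 310, 30, 11, 104], [372.6, 312.9]), ([381, 338, 7, 3, 14], [384.3, 339.4])]
top green [([184, 188, 11, 7, 45], [189.0, 191.7]), ([335, 254, 13, 13, 126], [340.7, 260.3])]
top blue [([470, 128, 13, 15, 115], [475.8, 135.2]), ([366, 191, 19, 19, 267], [375.5, 200.0]), ([236, 205, 59, 22, 923], [265.1, 215.6])]
top red [([206, 198, 15, 3, 31], [212.9, 199.2]), ([316, 304, 23, 13, 59], [326.3, 308.6])]
```

```bash
file pics/*z.png
```

```text
bash: file: command not found
```

View pics/s0z.png

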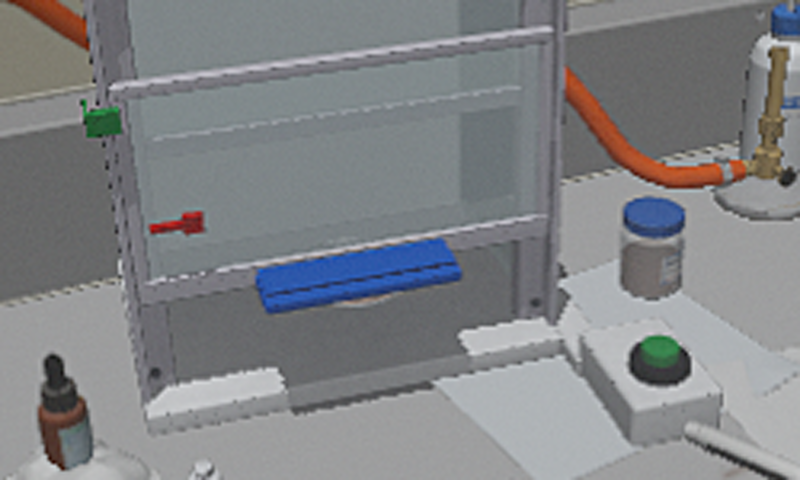

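View pics/t0z.png

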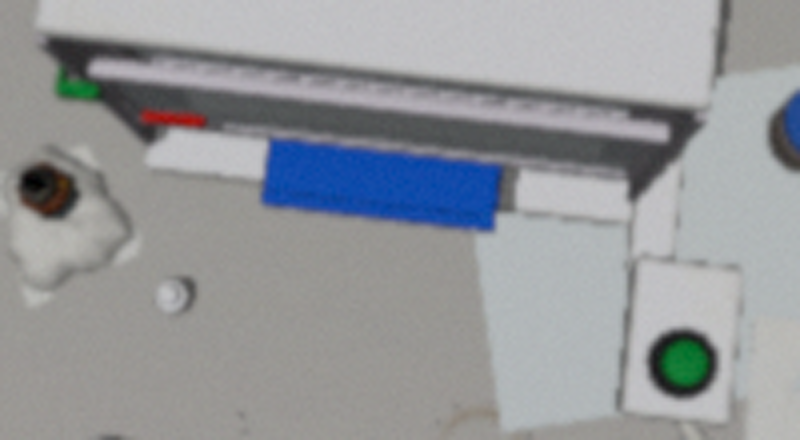

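```bash
python3 - <<'E'
from h import *
S=lambda u,v:((u+.5)/3.2-.5+150,(v+.5)/3.2-.5+150)
T=lambda u,v:((u+.5)/4-.5+170,(v+.5)/4-.5+170)
def t(n,a,b):
    p,e=tri(S(*a),T(*b)); print(n,p.round(4),"gap",round(e,4)); return p
L=t("lipLlow",(267,312),(263,206)); R=t("lipRlow",(461,277),(494,230))
print("len",np.linalg.norm(L-R),"yaw",np.degrees(np.arctan2(*(L-R)[[1,0]]))-90)
t("ptr tip",(150,228),(143,116)); t("ptr right",(204,217),(205,122))
t("clip c",(103,122),(78,87))
t("button",(660,350),(685,361)); p,e=tri((355.9,258.4),(340.7,260.3)); print(p,e)
t("jar lid",(654,214),(822,117))
t("roof FL",(88,-160),(38,38)) 
for z in(.36,):
  a,b=plane("top",T(38,38),z),plane("top",T(712,108),z); print("roof",a,b,np.linalg.norm(a-b))
print("pod corners",[plane("top",T(*q),.038).round(3).tolist() for q in((635,257),(741,266),(730,420),(622,410))])
print("traycorn",[plane("top",T(*q),.02).round(3).tolist() for q in((145,165),(263,178),(515,206),(630,220))])
print("weight",plane("top",T(175,294),.03),"bottle",plane("top",T(42,185),.1))
E
```

```text
lipLlow [0.5845 0.2723 0.1029] gap 0.0009
lipRlow [0.5727 0.1349 0.1023] gap 0.0004
len 0.1379096547929156 yaw -4.905932552135766
ptr tip [0.6279 0.3362 0.1604] gap 0.0004
ptr right [0.6248 0.3003 0.1621] gap 0.0002
clip c [0.6295 0.357  0.2417] gap 0.0006
button [0.4988 0.0151 0.0532] gap 0.0001
[0.49771757 0.01593503 0.05582121] 0.00022750385160224862
jar lid [ 0.6493 -0.0694  0.0665] gap 0.0022
roof FL [0.6199 0.3416 0.4194] gap 0.0048
roof [0.63142954 0.35278345 0.36      ] [0.60414863 0.0421779  0.36      ] 0.3118013065490557
pod corners [[0.564, 0.045, 0.038], [0.559, -0.022, 0.038], [0.463, -0.015, 0.038], [0.468, 0.052, 0.038]]
traycorn [[0.619, 0.357, 0.02], [0.612, 0.281, 0.02], [0.597, 0.119, 0.02], [0.589, 0.046, 0.02]]
weight [0.53574695 0.33302177 0.03      ] bottle [0.5947529  0.40517669 0.1       ]
```

The measurements agree. The lip is 138 mm long at z 0.102 with a yaw of −5°, the pointer sits 59 mm above the lip's underside, and the roof and tray widths match. Next I'll work out the first move, which goes to a slanted pose in front of the lip.

```bash
cat >> h.py <<'E'
from scipy.spatial.transform import Rotation as Ro
YAW=np.radians(-5); F=np.array([np.cos(YAW),np.sin(YAW),0]); Y=np.array([-F[1],F[0],0])
LIP=np.array([0.5787,0.2036,0.1026])
def tool(th,f=F,y=Y):
    th=np.radians(th); x=f*np.cos(th)-np.array([0,0,1])*np.sin(th); return np.c_[x,y,np.cross(x,y)]
def row(p,Rt):
    s=robot.read_state(); p0=np.array(s["eef_pos"]); R0=np.array(s["eef_rot"])
    print("t",s["time"],"pos",p0.round(4),"F",np.round(s["wrist_force"],2),"q",np.round(s["joint_pos"],2))
    d=R0.T@(np.array(p)-p0)*100; w=np.degrees(Ro.from_matrix(R0.T@Rt).as_rotvec()); print("row",d.round(2).tolist(),w.round(1).tolist())
E
python3 - <<'E'
from h import *
row([0.46,0.21,0.23],tool(35))
im=cv2.imread("pics/side0.png")[170:230,165:225]; cv2.imwrite("pics/clipz.png",cv2.resize(im,None,fx=10,fy=10,interpolation=cv2.INTER_NEAREST))
im=cv2.imread("pics/top0.png")[175:215,175:225]; cv2.imwrite("pics/clipt.png",cv2.resize(im,None,fx=12,fy=12,interpolation=cv2.INTER_NEAREST))
# plane of front posts: clip front? find z of clip by side ray with plane through hood front
E
```

```text
t 0.1 pos [0.2882 0.5819 0.2383] F [-0.46 -0.83 -0.94] q [-0.85  0.5  -0.43  1.55  0.22  1.14 -0.21]
row [0.88, -25.7, 31.9] [-19.6, -54.4, 10.3]
```

View pics/clipz.png

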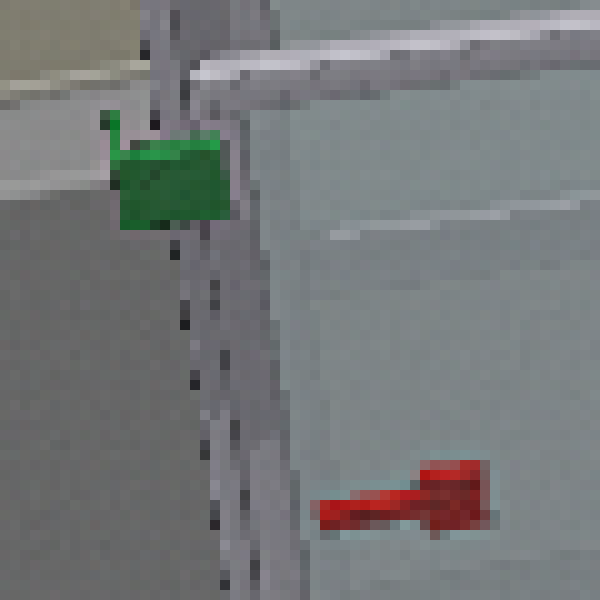

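View pics/clipt.png

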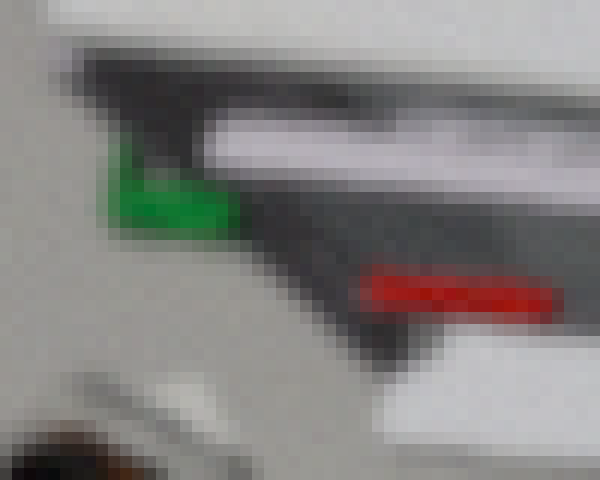

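```bash
python3 - <<'E'
from h import *
# top face front edge
for v in (193,193.6,194.2):
  for s in (185,185.6):
    print(v,s,tri((182,s),(189,v)))
# bottom and centre of front face on plane hood x = const through front edge
p,_=tri((182,185.3),(189,193.6))
for s in (185.3,188.7,192.4):
    o,d=ray("side",(182,s)); t=(p-o)@F/(d@F); print(s,o+d*t)
# pointer: mid heights on plane
q,_=tri((196.9,221.2),(205.5,199)); print(q)
E
```

```text
193 185 (array([0.62485442, 0.3559476 , 0.24958019]), np.float64(0.0004117687756825846))
193 185.6 (array([0.62507222, 0.35615853, 0.24821498]), np.float64(0.0002734993462860942))
193.6 185 (array([0.62354213, 0.35594522, 0.25010619]), np.float64(0.0007464408190448418))
193.6 185.6 (array([0.62375776, 0.3561558 , 0.24874394]), np.float64(0.0006088798973341116))
194.2 185 (array([0.62223163, 0.35594286, 0.25063163]), np.float64(0.0010805678596258817))
194.2 185.6 (array([0.62244509, 0.35615309, 0.24927234]), np.float64(0.0009437127894864882))
185.3 [0.62367849 0.35637722 0.24952406]
188.7 [0.62376224 0.35733451 0.24215384]
192.4 [0.62385431 0.35838692 0.23406827]
[0.62710687 0.33578266 0.16001798]
```

Emit:
jog_arm(moves=[[0.9,-25.7,31.9,-19.6,-54.4,10.3],[0.9,-25.7,31.9,-19.6,-54.4,10.3],[0.9,-25.7,31.9,-19.6,-54.4,10.3],[0.9,-25.7,31.9,-19.6,-54.4,10.3],[0.9,-25.7,31.9,-19.6,-54.4,10.3],[0.9,-25.7,31.9,-19.6,-54.4,10.3],[0.9,-25.7,31.9,-19.6,-54.4,10.3],[0.9,-25.7,31.9,-19.6,-54.4,10.3],[0.9,-25.7,31.9,-19.6,-54.4,10.3],[0.9,-25.7,31.9,-19.6,-54.4,10.3]], hand=0)

```text
time: 1.1
eef_pos: [0.4393, 0.2476, 0.1944]
eef_rot: [[0.794, 0.062, 0.605], [-0.134, 0.988, 0.075], [-0.593, -0.14, 0.793]]
wrist_force: [-0.4, -0.2, -1.6]
finger_gap: 0.002
```

The mark's centre is at z≈0.242 (front face 0.234–0.2495, so 15.5 mm tall against the 16 given). The pointer is at 0.160–0.1625, so the window must rise about 80 mm. The arm hasn't settled yet.

```bash
python3 - <<'E'
from h import *
row(LIP-0.06*F+[0,0,-0.021],tool(35))
E
```

```text
t 1.1 pos [0.4393 0.2476 0.1944] F [-0.35 -0.21 -1.61] q [-0.29  0.45 -0.96  2.41  1.6   1.25 -0.84]
row [13.53, -1.75, -4.42] [7.4, -1.7, 3.6]
```

Emit:
jog_arm(moves=[[3,-0.5,1,2,-0.5,1],[6,-1,0,4,-1,2],[9,-1.2,-2,6,-1.5,3],[13.5,-1.75,-4.4,7.4,-1.7,3.6],[13.5,-1.75,-4.4,7.4,-1.7,3.6],[13.5,-1.75,-4.4,7.4,-1.7,3.6]])

```text
time: 1.7
eef_pos: [0.5178, 0.2056, 0.0763]
eef_rot: [[0.81, 0.095, 0.579], [-0.078, 0.996, -0.054], [-0.581, -0.002, 0.814]]
wrist_force: [-0.5, 0.2, 0.0]
finger_gap: -0.003
```

```bash
python3 - <<'E'
from h import *
row(LIP-0.06*F+[0,0,-0.021],tool(35))
im=robot.camera("side");cv2.imwrite("pics/s1.png",im[:,:,::-1])
E
```

```text
t 1.7 pos [0.5178 0.2056 0.0763] F [-0.53  0.22  0.01] q [ 0.03  0.99 -0.99  2.42  2.2   1.53 -1.02]
row [-0.24, 0.33, 0.48] [-0.2, -0.5, 0.4]
```

View pics/s1.png

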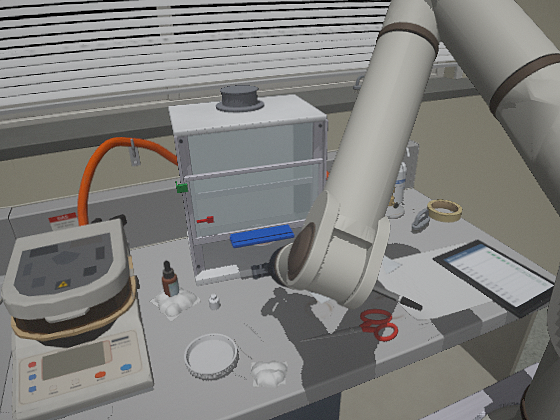

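The fingertips point slantwise at the space below the lip, around (265,270), and nothing is touched. The pointer is visible at (205,219) and the clip at (181,187). Next I'll go in under the lip.

```bash
python3 - <<'E'
from h import *
print(robot.read_state()["joint_pos"][3])
row(LIP+0.008*F+[0,0,-0.024],tool(35))
E
```

```text
2.4193484416564592
t 1.75 pos [0.5186 0.2074 0.0798] F [0.91 0.86 0.41] q [ 0.03  0.98 -0.99  2.42  2.19  1.53 -1.02]
row [5.64, 0.17, 3.84] [-0.1, -0.2, 0.2]
```

Emit:
jog_arm(moves=[[1.5,0,1,0,0,0],[3,0.1,2,0,0,0],[4.5,0.1,3,0,0,0],[5.6,0.1,3.8,0,0,0],[5.6,0.1,3.8,0,0,0],[5.6,0.1,3.8,0,0,0]])

```text
time: 2.35
eef_pos: [0.5876, 0.2045, 0.0841]
eef_rot: [[0.819, 0.089, 0.567], [-0.072, 0.996, -0.052], [-0.569, 0.002, 0.822]]
wrist_force: [-0.1, -0.2, -0.5]
finger_gap: 0.003
```

```bash
python3 - <<'E'
from h import *
row(LIP+0.008*F+[0,0,-0.019],tool(35))
for n in("side","top"):
  im=robot.camera(n);cv2.imwrite(f"pics/{n}2.png",im[:,:,::-1])
a=cv2.imread("pics/side2.png")[150:350,150:400];b=cv2.imread("pics/top2.png")[170:370,170:420]
cv2.imwrite("pics/c2.png",cv2.resize(np.vstack([a,b]),None,fx=1.5,fy=1.5))
print(robot.read_state()["joint_pos"][3])
row(LIP+0.008*F+[0,0,-0.019],tool(35))
E
```

```text
t 2.35 pos [0.5876 0.2045 0.0841] F [-0.08 -0.23 -0.52] q [ 0.11  0.96 -0.96  2.32  2.26  1.39 -0.91]
row [-0.03, -0.17, -0.09] [-0.1, 0.3, 0.0]
2.3165494831869022
t 2.45 pos [0.5873 0.2044 0.0833] F [-0.26  0.49 -0.14] q [ 0.11  0.96 -0.96  2.32  2.26  1.39 -0.91]
row [-0.05, -0.16, -0.0] [-0.1, 0.3, 0.0]
```

View pics/c2.png

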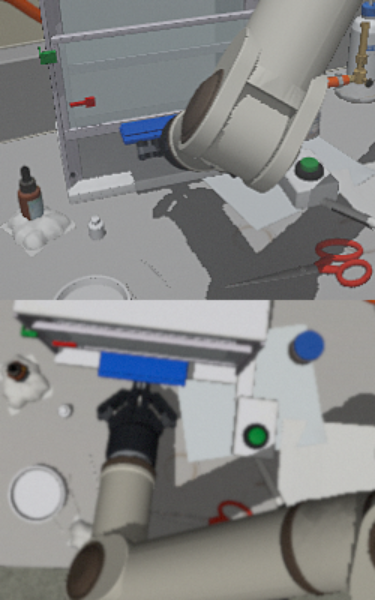

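The closed fingertips are under the blue lip, centred on it, with no contact force. Next I'll lift 6 cm straight up.

Emit:
jog_arm(moves=[[-0.4,0,0.58,0,0,0],[-0.8,0,1.15,0,0,0],[-1.2,0,1.73,0,0,0],[-1.6,0,2.3,0,0,0],[-2.0,0,2.9,0,0,0],[-2.4,0,3.45,0,0,0],[-2.8,0,4.05,0,0,0],[-3.1,0,4.5,0,0,0],[-3.4,0,4.9,0,0,0],[-3.4,0,4.9,0,0,0]])

```text
time: 3.45
eef_pos: [0.5868, 0.2039, 0.142]
eef_rot: [[0.817, 0.089, 0.57], [-0.072, 0.996, -0.052], [-0.572, 0.001, 0.82]]
wrist_force: [-4.9, 0.7, -1.0]
finger_gap: 0.0
```

```bash
cat > look.py <<'E'
from h import *
import sys
k=sys.argv[1]
s=robot.read_state(); print(s["time"],np.round(s["eef_pos"],4),np.round(s["wrist_force"],2),s["joint_pos"][3])
I={}
for n in("side","top"):
  im=robot.camera(n);I[n]=im;cv2.imwrite(f"pics/{n}{k}.png",im[:,:,::-1])
  print(n,"red",[b for b in blobs(im,"red")[1] if b[1][1]<240],"green",blobs(im,"green")[1],"blue",[b for b in blobs(im,"blue")[1] if b[0][4]>300])
a=I["side"][150:300,150:400,::-1]
cv2.imwrite(f"pics/z{k}.png",cv2.resize(a,None,fx=3.2,fy=3.2,interpolation=cv2.INTER_CUBIC))
E
python3 look.py 3
```

```text
3.45 [0.5868 0.2039 0.142 ] [-4.94  0.73 -0.96] 2.327057891056501
side red [([193, 191, 17, 7, 44], [202.6, 194.0]), ([67, 213, 9, 5, 32], [71.1, 214.9]), ([49, 217, 9, 5, 32], [52.9, 219.0])] green [([176, 181, 12, 12, 94], [181.4, 187.6]), ([350, 255, 12, 9, 81], [355.9, 258.8])] blue [([228, 205, 33, 18, 326], [242.2, 213.2])]
top red [([201, 193, 16, 5, 39], [209.0, 194.7])] green [([184, 188, 11, 7, 44], [189.0, 191.7]), ([335, 254, 13, 13, 126], [340.8, 260.2])] blue [([233, 201, 63, 23, 1062], [264.4, 212.4])]
```

View pics/z3.png

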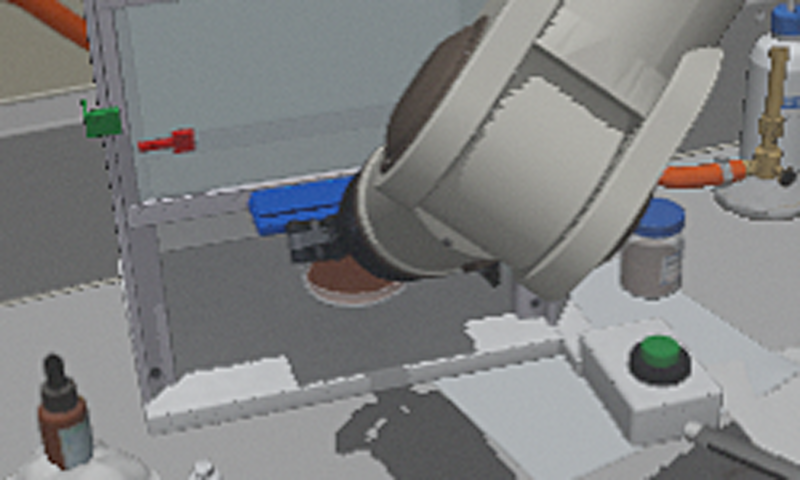

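```bash
cat >> h.py <<'E'
def ptrz(uv,P0=np.array([0.627,0.318,0.161])):
    o,d=ray("side",uv); return (o+d*((P0-o)@F/(d@F)))
def zf(uv): return ptrz(uv)
E
python3 - <<'E'
from h import *
for u in ((205.2,219.7),(202.6,194.0)): print(zf(u))
p,_=tri((202.6,194),(209,194.7)); print(p,_)
p,_=tri((205.2,219.7),(212.9,199.2)); print(p,_)
row([0.5868,0.2039,0.17],tool(35))
E
```

```text
[0.62699064 0.31789306 0.15956819]
[0.62689416 0.31679019 0.22057176]
[0.62655409 0.31761434 0.2209814 ] 0.0015442185962365824
[0.62681209 0.31840144 0.15982943] 0.0009633873631533379
t 3.55 pos [0.587  0.2038 0.1418] F [-4.58  0.84 -1.41] q [ 0.18  0.82 -1.06  2.33  2.14  1.32 -0.83]
row [-1.63, 0.02, 2.3] [-0.1, 0.1, 0.0]
```

The pointer has risen 61 mm to z≈0.221. The mark is at 0.242, so about 2 cm more.

Emit:
jog_arm(moves=[[-0.3,0,0.43,0,0,0],[-0.6,0,0.86,0,0,0],[-0.85,0,1.22,0,0,0],[-1.05,0,1.5,0,0,0],[-1.15,0,1.66,0,0,0],[-1.15,0,1.66,0,0,0]])

```text
time: 4.15
eef_pos: [0.587, 0.2037, 0.1618]
eef_rot: [[0.817, 0.089, 0.57], [-0.072, 0.996, -0.052], [-0.572, 0.001, 0.82]]
wrist_force: [-6.1, 1.1, -2.2]
finger_gap: -0.004
```

```bash
python3 look.py 4; python3 - <<'E'
from h import *
im=cv2.imread("pics/side4.png")[:,:,::-1].copy()
b=[b for b in blobs(im,"red")[1] if 190<b[1][0]<230][0]; print(b,zf(b[1]))
a=cv2.imread("pics/side4.png")[165:225,165:225];cv2.imwrite("pics/p4.png",cv2.resize(a,None,fx=10,fy=10,interpolation=cv2.INTER_NEAREST))
E
```

```text
4.15 [0.587  0.2037 0.1618] [-6.12  1.15 -2.23] 2.325279503126811
side red [([192, 182, 17, 7, 48], [201.9, 185.0]), ([67, 213, 9, 5, 32], [71.1, 215.0]), ([49, 217, 9, 5, 32], [52.9, 219.0])] green [([176, 181, 12, 12, 93], [181.4, 187.5]), ([350, 255, 12, 9, 80], [356.0, 258.7])] blue [([227, 197, 32, 18, 314], [241.0, 204.9])]
top red [([199, 191, 17, 5, 48], [207.5, 193.2])] green [([184, 188, 11, 7, 45], [189.1, 191.6]), ([335, 254, 13, 13, 126], [340.8, 260.4])] blue [([232, 199, 64, 24, 1102], [264.0, 211.2])]
([192, 182, 17, 7, 48], [201.9, 185.0]) [0.62682661 0.3160181  0.24095082]
```

View pics/p4.png

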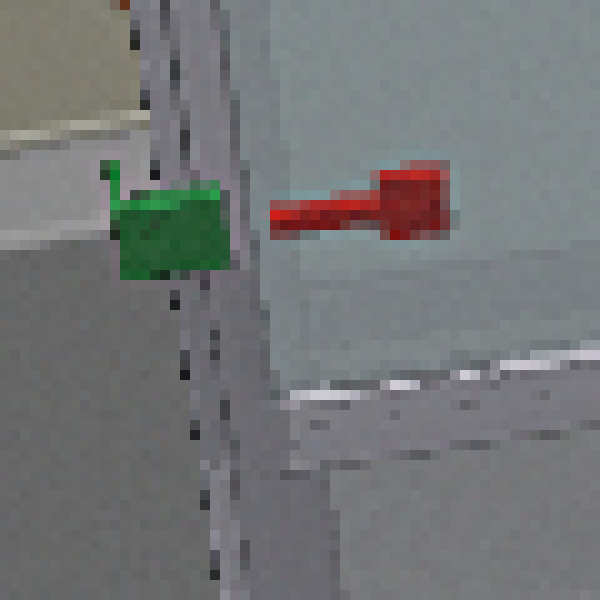

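The red pointer (tip at zoom (270,218)) now stands level with the green clip (centre (172,232), allowing for the hood's slope in the image). It measures 0.241–0.2415 against 0.242. Next I'll lower the fingers off the lip and back out.

Emit:
jog_arm(moves=[[0.4,0,-0.6,0,0,0],[0.86,0,-1.23,0,0,0],[0.86,0,-1.23,0,0,0],[-1.2,0,-2.7,0,0,0],[-3.3,0,-4.1,0,0,0],[-4.9,0,-5.2,0,0,0],[-4.9,0,-5.2,0,0,0],[-4.9,0,-5.2,0,0,0]])

```text
time: 5.05
eef_pos: [0.5195, 0.2117, 0.1472]
eef_rot: [[0.817, 0.092, 0.57], [-0.075, 0.996, -0.053], [-0.572, 0.001, 0.82]]
wrist_force: [0.2, 0.4, -1.1]
finger_gap: 0.003
```

```bash
python3 look.py 5; python3 - <<'E'
from h import *
im=cv2.imread("pics/side5.png")[:,:,::-1].copy()
b=[b for b in blobs(im,"red")[1] if 190<b[1][0]<230][0]; print(b,zf(b[1]))
row([0.498,0.0155,0.14],tool(90))
row([0.498,0.0155,0.14],tool(60))
E
```

```text
5.05 [0.5195 0.2117 0.1472] [ 0.23  0.37 -1.15] 2.4226326970753904
side red [([192, 182, 17, 6, 47], [201.3, 185.0]), ([67, 213, 9, 5, 33], [71.1, 215.0]), ([49, 216, 12, 6, 36], [53.5, 218.7])] green [([176, 181, 12, 12, 94], [181.4, 187.6]), ([355, 257, 7, 8, 23], [358.6, 260.8])] blue [([227, 193, 63, 22, 767], [257.2, 203.5])]
top red [([199, 191, 17, 5, 51], [207.1, 193.1])] green [([184, 188, 11, 7, 46], [189.0, 191.6]), ([335, 254, 13, 13, 128], [340.9, 260.2])] blue [([232, 199, 64, 24, 1079], [263.9, 211.0])]
([192, 182, 17, 6, 47], [201.3, 185.0]) [0.62693208 0.31722364 0.24114284]
t 5.15 pos [0.5191 0.2112 0.1456] F [-0.7  -0.83 -0.01] q [ 0.22  1.04 -1.32  2.42  2.11  1.66 -0.79]
row [0.07, -19.68, -0.59] [-0.4, 54.9, 0.1]
t 5.15 pos [0.5191 0.2112 0.1456] F [-0.7  -0.83 -0.01] q [ 0.22  1.04 -1.32  2.42  2.11  1.66 -0.79]
row [0.07, -19.68, -0.59] [-0.3, 24.9, 0.2]
```

View pics/z5.png

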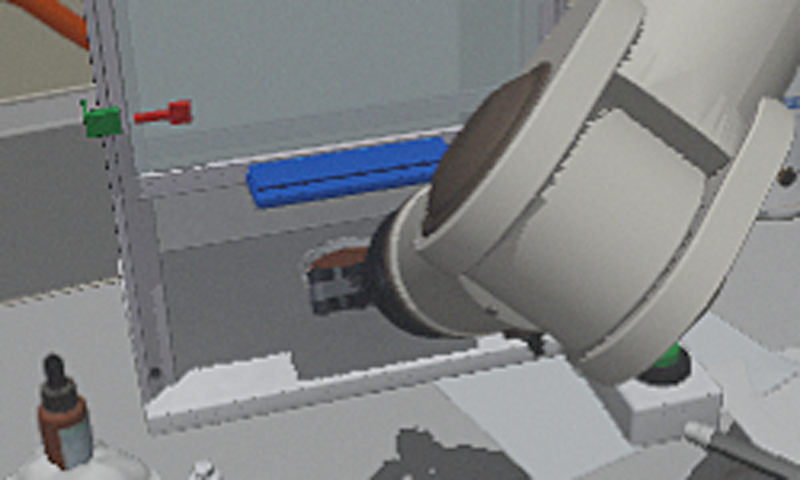

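The window stayed at 0.241 after release, and the fingers are clear. The pod is at (665,370) in the zoom. Next I'll move over the button with the tool turning to point straight down.

Emit:
jog_arm(moves=[[-0.5,-3,0.5,0,8.5,0],[-1.0,-7,1.0,0,17,0],[-1.1,-11,1.0,-0.1,25.5,0],[-1.1,-15,1.0,-0.2,34,0],[-1.1,-18,1.0,-0.3,42,0],[-1.1,-19.7,1.0,-0.4,50,0.1],[-1.1,-19.7,1.0,-0.4,54.9,0.1],[-1.1,-19.7,1.0,-0.4,54.9,0.1],[-1.1,-19.7,1.0,-0.4,54.9,0.1]])

```text
time: 6.05
eef_pos: [0.5018, 0.0136, 0.1617]
eef_rot: [[0.002, 0.093, 0.996], [0.001, 0.996, -0.093], [-1.0, 0.001, 0.002]]
wrist_force: [0.4, -0.0, -0.4]
finger_gap: -0.001
```

```bash
python3 look.py 6; python3 - <<'E'
from h import *
row([0.498,0.0155,0.0755],tool(90))
a=cv2.imread("pics/side6.png")[150:300,200:450];b=cv2.imread("pics/top6.png")[150:300,200:450]
cv2.imwrite("pics/c6.png",cv2.resize(np.vstack([a,b]),None,fx=2,fy=2))
E
```

```text
6.05 [0.5018 0.0136 0.1617] [ 0.43 -0.03 -0.43] 1.9726236054655681
side red [([192, 182, 17, 7, 47], [201.5, 185.0]), ([67, 213, 9, 5, 32], [71.2, 215.0]), ([49, 217, 9, 5, 32], [52.9, 219.0])] green [([176, 181, 12, 12, 94], [181.4, 187.6]), ([350, 255, 12, 9, 76], [355.9, 258.5])] blue [([227, 193, 67, 22, 822], [259.4, 203.4])]
top red [([199, 191, 17, 5, 50], [207.0, 193.2])] green [([184, 188, 11, 7, 46], [189.1, 191.7]), ([335, 261, 7, 6, 27], [337.9, 263.5])] blue [([232, 199, 64, 24, 1080], [263.8, 211.0])]
t 6.15 pos [0.4987 0.0158 0.1609] F [-0.4   0.35 -0.47] q [ 0.94  0.81 -1.43  1.98  0.88  1.19  0.64]
row [8.54, -0.03, -0.1] [0.1, 0.2, 0.1]
```

View pics/c6.png

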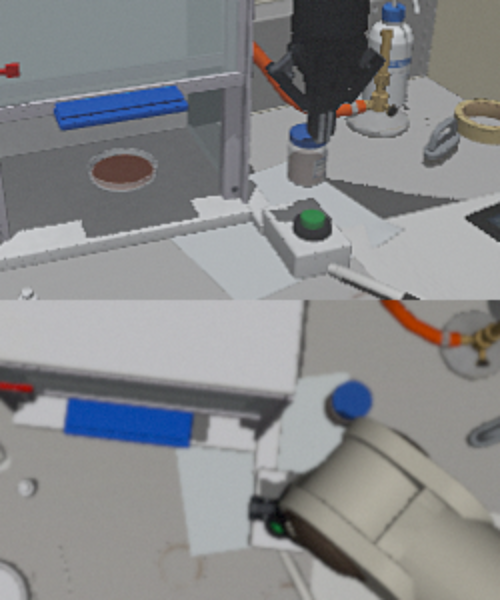

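The gripper stands over the button, with the fingertips at (320,130) and the button at (313,222) in the crop. The jar is untouched. Next I'll descend.

Emit:
jog_arm(moves=[[3,0,0,0,0,0],[6,0,0,0,0,0],[8.5,0,0,0,0,0],[9.3,0,0,0,0,0],[9.7,0,0,0,0,0],[9.9,0,0,0,0,0],[9.9,0,0,0,0,0]])

```text
time: 6.85
eef_pos: [0.498, 0.016, 0.0631]
eef_rot: [[0.003, 0.084, 0.997], [-0.001, 0.997, -0.083], [-1.0, -0.001, 0.003]]
wrist_force: [-2.1, 0.3, 4.2]
finger_gap: 0.003
```

```bash
python3 - <<'E'
from h import *
row([0.498,0.0155,0.057],tool(90))
for n in ("side",):
  im=robot.camera(n)[200:320,280:440,::-1];cv2.imwrite("pics/b7.png",cv2.resize(im,None,fx=4,fy=4))
E
```

```text
t 6.85 pos [0.498  0.016  0.0631] F [-2.1   0.35  4.19] q [ 0.84  0.91 -1.25  2.04  1.05  1.05  0.54]
row [0.61, -0.05, -0.0] [0.2, 0.2, 0.1]
```

View pics/b7.png

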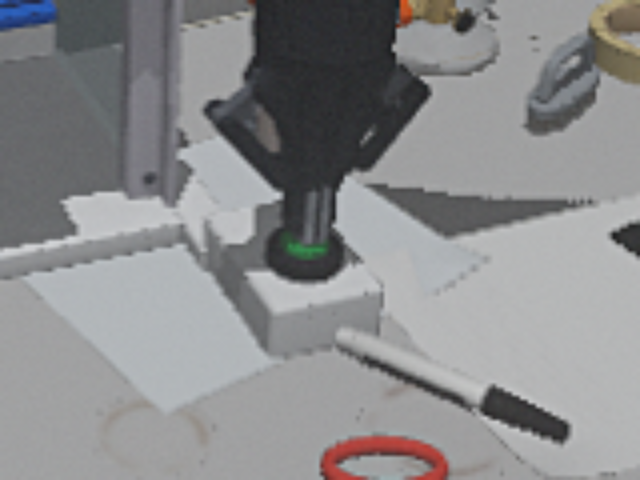

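The fingertips are on the green button at about 4 N. Next I'll press in stages.

Emit:
jog_arm(moves=[[0.2,0,0,0,0,0],[0.4,0,0,0,0,0],[0.5,0,0,0,0,0],[0.5,0,0,0,0,0]])

```text
time: 7.3
eef_pos: [0.4988, 0.016, 0.0614]
eef_rot: [[0.004, 0.084, 0.996], [-0.004, 0.996, -0.084], [-1.0, -0.004, 0.005]]
wrist_force: [-14.4, -4.5, 43.4]
finger_gap: -0.002
```

```bash
python3 - <<'E'
from h import *
row([0.498,0.0155,0.057],tool(90))
im=robot.camera("side")[230:290,320:400,::-1];cv2.imwrite("pics/b8.png",cv2.resize(np.hstack([cv2.imread("pics/side0.png")[230:290,320:400],im]),None,fx=5,fy=5,interpolation=cv2.INTER_CUBIC))
E
```

```text
t 7.3 pos [0.4988 0.016  0.0614] F [-14.37  -4.53  43.45] q [ 0.84  0.91 -1.25  2.04  1.06  1.05  0.53]
row [0.44, -0.05, -0.08] [0.2, 0.3, 0.2]
```

View pics/b8.png

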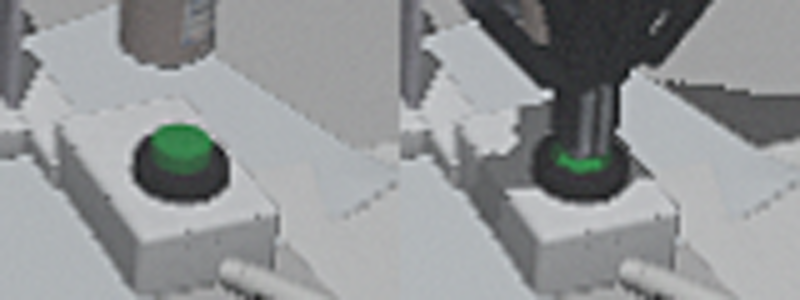

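The force reached 43 N with the tip 1.7 mm lower, so the button appears to be bottomed out. In the image its side face is nearly gone. To confirm the travel, I'll rise in small steps and read force against height.

Emit:
jog_arm(moves=[[-0.3,0,0,0,0,0],[-0.3,0,0,0,0,0]])

```text
time: 7.55
eef_pos: [0.4989, 0.0159, 0.0619]
eef_rot: [[0.004, 0.084, 0.996], [-0.001, 0.996, -0.084], [-1.0, -0.001, 0.004]]
wrist_force: [-5.6, -0.5, 16.7]
finger_gap: 0.004
```

Emit:
jog_arm(moves=[[-0.2,0,0,0,0,0],[-0.2,0,0,0,0,0]])

```text
time: 7.75
eef_pos: [0.4989, 0.0158, 0.0631]
eef_rot: [[0.004, 0.084, 0.996], [-0.001, 0.996, -0.084], [-1.0, -0.0, 0.004]]
wrist_force: [-1.9, 2.5, 3.7]
finger_gap: 0.0
```

Emit:
jog_arm(moves=[[-0.2,0,0,0,0,0],[-0.2,0,0,0,0,0]])

```text
time: 7.95
eef_pos: [0.4988, 0.0158, 0.0647]
eef_rot: [[0.003, 0.084, 0.996], [-0.001, 0.996, -0.084], [-1.0, -0.0, 0.003]]
wrist_force: [-0.5, 2.1, 3.6]
finger_gap: -0.003
```

Emit:
jog_arm(moves=[[-0.2,0,0,0,0,0],[-0.2,0,0,0,0,0]])

```text
time: 8.15
eef_pos: [0.4988, 0.0155, 0.0664]
eef_rot: [[0.003, 0.084, 0.996], [-0.001, 0.996, -0.084], [-1.0, -0.001, 0.003]]
wrist_force: [0.4, 1.7, 2.6]
finger_gap: 0.001
```

Emit:
jog_arm(moves=[[-0.2,0,0,0,0,0],[-0.2,0,0,0,0,0]])

```text
time: 8.35
eef_pos: [0.4982, 0.0149, 0.0681]
eef_rot: [[0.002, 0.085, 0.996], [-0.002, 0.996, -0.085], [-1.0, -0.002, 0.002]]
wrist_force: [1.0, 1.0, 1.8]
finger_gap: 0.002
```

The spring zone runs from z≈0.062, the hard stop, to beyond 0.068. That is the full 6 mm of travel, so the press was complete. Next I'll move up and away and check.

Emit:
jog_arm(moves=[[-2,0,0,0,0,0],[-5,0,0,0,0,0],[-8,0,0,0,0,0],[-10,0,0,0,0,0],[-10,0,0,0,0,0],[-10,0,0,0,0,0],[-10,0,0,0,0,0]])

```text
time: 9.05
eef_pos: [0.4971, 0.0149, 0.1669]
eef_rot: [[-0.0, 0.085, 0.996], [-0.002, 0.996, -0.085], [-1.0, -0.002, 0.0]]
wrist_force: [-0.2, 0.6, -0.3]
finger_gap: -0.001
```

```bash
python3 look.py 9; python3 - <<'E'
from h import *
im=cv2.imread("pics/side9.png")[:,:,::-1].copy()
b=[b for b in blobs(im,"red")[1] if 190<b[1][0]<230][0]; print(b,zf(b[1]))
E
```

```text
9.05 [0.4971 0.0149 0.1669] [-0.22  0.56 -0.29] 1.9778484363715756
side red [([192, 182, 17, 7, 46], [201.7, 185.1]), ([333, 182, 6, 8, 9], [334.8, 185.7]), ([67, 213, 9, 5, 34], [71.0, 215.1]), ([49, 217, 9, 5, 32], [52.9, 219.0])] green [([176, 181, 12, 12, 92], [181.4, 187.6]), ([350, 255, 12, 9, 77], [355.9, 258.4])] blue [([227, 193, 67, 22, 821], [259.4, 203.4])]
top red [([199, 191, 17, 5, 46], [207.0, 193.0])] green [([184, 189, 11, 6, 45], [189.2, 191.7]), ([337, 263, 4, 4, 11], [338.5, 264.2])] blue [([232, 199, 64, 24, 1081], [263.9, 211.0])]
([192, 182, 17, 7, 46], [201.7, 185.1]) [0.62686388 0.31644417 0.24079337]
```

View pics/z9.png

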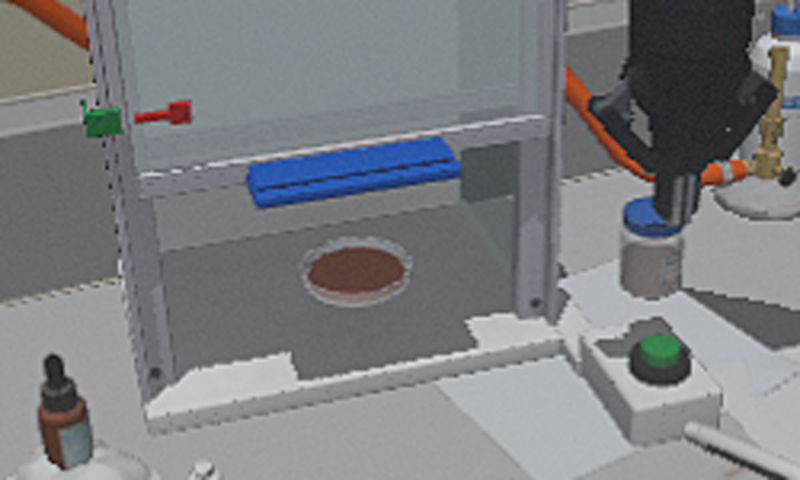

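The final picture shows the pointer level with the clip and the button up again at (660,350), same as at the start. The jar, bottle and weight are at their starting pixels, the dish stands flat on the tray, and the gripper is clear of everything.

```bash
python3 -c "
from plant import robot
print(robot.close_job())"
```

```text
the job is handed in; nothing more can be done
None
```

I raised the window to the green mark, pressed the fan button fully and let it go. I handed the job in at about 9 s of the 51 s allowed; `close_job` reports no verdict.

- **Window:** I pushed it up about 80 mm with closed, slanted fingertips under the middle of the lip, then lowered the fingers away and backed out. My last check put the pointer at z ≈ 0.241 m and the mark at ≈ 0.242 m. It had not moved since release.
- **Button:** The force stayed at about 2–4 N over roughly 6 mm of travel, then rose to 43 N at the hard stop, so the press was complete. In the last picture the button is up again. My camera estimate of the button's height (0.053–0.057 m) was a few mm below what the contact showed, so I relied on the force readings.
- **Other objects:** The bottle, jar and weight looked unmoved in the last picture. I did not re-measure them or the dish. The dish lies flat on the tray, but the lip and the arm hid it in earlier pictures, so I could not compare its position with the start. The gripper was clear of everything, with about 0.5 N on the wrist.
- **Two readings near a limit:** Joint 4 read 2.4226 rad against its listed limit of 2.42 while backing out from the lip. The 43 N at the stop came through the fingertips and was read at the wrist, where the limit is 120 N.

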